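Scoop cedar barrels into a drawer gift box

ROBOT

A 6-joint arm with a two-finger parallel gripper is mounted at the origin on a cart in front of the work surface, level with it; the furniture and walls round the work are solid. World frame = base frame: x ahead of the robot, y to its left, z up, the work surface at z = 0. Lengths are in m, angles in rad, forces in N, time in s.
With the tool pointing down it reaches from about 0.3 to 0.875 m from the base axis. Payload 6.4 kg.
Tool frame: the origin (TCP) lies between the finger pads; the fingertips stand 25 mm ahead of it and the grasp point (between the pads) lies 6 mm ahead of it; z points along the fingers, y is the line along which they close (so a half turn about z gives the same grasp; the last joint's range is limited). The gripper opens to 85 mm and grips with 20 to 120 N. Pads are 22 mm wide; open, the fingers measure 114 mm over their backs; the gripper's body (76 mm by 85 mm) begins 54 mm behind the grasp point. The pads swing forward as they close: fully open they stand 13 mm farther back than shut.
Start: joints at [1.076, 0.181, 1.607, -0, 1.354, -0.206], TCP at [0.164, 0.551, 0.256] pointing down, gripper open.
Joint ranges: [-2.99, 2.99], [-0.89, 2.07], [0.3, 2.58], [-1.14, 4.28], [0, 2.63], [-3.12, 3.12]. Speed limits (rad/s): [2.57, 2.57, 3.01, 3.14, 3.14, 3.14].

INTERFACE

Orientations are given as a unit quaternion [w, x, y, z].
In Python, from bench import ctrl gives the robot as it stands.
- The arm moves only by the tool servo_tool, never from a script. Its argument "series" is text: rows parted by semicolons, each of 7 numbers parted by spaces: the gripper command: -1 is fully open, 1 is shut, values between are in proportion, then the shift along the tool's x, y, z in m, then the turn, a rotation vector about the tool's x, y, z in degrees. A call has 1 to 12 rows; each row is the pose to reach, as a shift and turn from the pose commanded when the call began, along the tool's axes at that moment; what a row does not reach only later rows make up. A row lasts 1/12 s, in which the tool goes at most 41.7 mm and 7.16 degrees, less where a joint would pass 70% of its speed; a pose out of reach is approached as far as the arm can. A call with a gripper value outside its range is refused whole. The fingers move at their own pace and stop on an object; the grip force is fixed at half the most. Time passes only in rows, so rows that repeat a pose let the fingers close. It gives the time, the measured TCP pose, the force, the opening and the grip force at its end, in the units of the state.
- ctrl.get_obs(): the state, without advancing time (a new reading comes with each control period).
- ctrl.camera(name): name is "scene" or "side" or "wrist"; returns a dict with "img" (400x640x3 uint8, red, green, blue), "z_map" (400x640 float32, m along the optical axis (not along the pixel's ray), 0 where there is no reading), "fovy" (degrees; the focal length in pixels is half the picture's height over the tangent of half this angle, whatever the lens; pixels are square), "cx", "cy" (the principal point, pixels), "k1" (the pictures are not rectified: a ray, as slopes to the right and down, at radius r is drawn at 1 + k1 r^2 times it, then the intrinsics apply), "extrinsics" (4x4, takes a point from camera to world coordinates); the wrist camera has in their place "T_tool_cam" (4x4, takes a point from camera to tool coordinates, whose origin is the TCP and whose axes are the flange's). Camera axes: x right, y down, z forward; pixel columns grow to the right and rows downward; lengths in m; the calibration is good to about 2 mm. A picture is of the moment at which its call begins: read the wrist's pose just before it.
- ctrl.hand_in(): hands the job in; it is judged then, once.
The state is a dict: "time_s": time; "q": joint angles; "dq": joint speeds; "joint_efforts": joint torques, N m; "eef_pos": TCP position; "eef_rot": TCP orientation; "wrist_force": force on the tool from outside, world axes, zero at the start; "torque": the same for the moment, N m; "opening": opening from 0.0 (shut) to 1.0 (fully open); "grasp_force": force on a finger pad.
Only numpy, scipy, OpenCV 4.12 (cv2) and the standard library are available. Lean on these libraries where they do the work, as an engineer would, in place of code of your own. Each camera call takes 0.05 s, during which the arm holds its last target. There are 200 camera calls.

TASK

Draw the tray of the gift box out, use the scoop to take at least three of the cedar barrels out of the stock bin in one load (push it along the floor into a corner so that they cannot roll away) and tip them into the tray. Do not take the barrels with the gripper; leave any others in the bin. Stand the scoop back flat on the counter, slide the tray fully shut, and leave the other things on the counter where they are.

Things in the scene. Friction and masses are not known exactly. Their poses are not given: they have to be found in the camera images.
- bin: open rectangular grey plastic bin, fixed. Outside 210 (its x) x 350 (its y) x 64 mm; walls and floor 5 mm thick, walls upright, so inside 200 x 340 mm, 59 mm deep, with square corners. Origin: centre of its underside; z up. At the start the barrels lie toward its -y end (the right, seen from the robot); the 145 mm next to its +y end are empty.
- scoop: loose metal hand scoop, about 220 g. Pan 140 mm long (its x), 130 mm wide (its y), floor 2 mm thick, square front lip; origin: centre of the pan's underside; z up. Mouth at +x. Side walls 3 mm thick, 44 mm high, from x = -70 to +40 mm; back wall at x = -70 mm, 56 mm high. Above the pan only the handle.
- scoop_lip (a point): middle of the scoop's front lip, at its underside: x = +70 mm, z = 0 in the scoop's frame.
- scoop_grip (a point): point on the middle line of the scoop's handle, at x = -10 mm, z = 105 mm in the scoop's frame. The handle is a straight black bar along the scoop's x, from x = -70 to +25 mm, 24 mm wide (y), 26 mm tall (z = 92 to 118 mm), carried by a bracket at its rear end.
- gift_box: plywood gift box like a big matchbox: a sleeve, fixed to the counter, 170 mm long (its x), 140 mm wide (its y), 66 mm high, with a tray that slides out of its open -x end. Origin: centre of the sleeve's underside; z up.
- tray (a joint): how far the tray is drawn out of the sleeve toward the box's -x, m: 0 shut (its front flush with the sleeve), 0.145 fully out; it stays where it is left (about 1 N of friction).
- tray_knob (a point): centre of the round wooden knob on the tray's front panel, 22 mm across, 36 mm above the counter, 19 mm in front of the panel; it reaches 28 mm out of the panel.
- tray_in (a point): centre of the tray's inner floor, 8 mm above the counter; moves with the tray; axes as the box. Inside the tray 152 mm (x) by 118 mm (y), walls rise 45 mm above this floor (53 mm above the counter), front panel 6 mm thick, sides and back 4 mm; the sleeve leaves 54 mm of height over the tray floor.
- barrel_0_mid (a point): middle of a loose wooden cedar barrel (shoe freshener): a cylinder with round ends, 60 mm long, 40 mm thick, 45 g, it rolls; this point's x axis is the barrel's long axis.
- barrel_1_mid (a point): middle of a loose wooden cedar barrel (shoe freshener): a cylinder with round ends, 60 mm long, 40 mm thick, 45 g, it rolls; this point's x axis is the barrel's long axis.
- barrel_2_mid (a point): middle of a loose wooden cedar barrel (shoe freshener): a cylinder with round ends, 60 mm long, 40 mm thick, 45 g, it rolls; this point's x axis is the barrel's long axis.
- barrel_3_mid (a point): middle of a loose wooden cedar barrel (shoe freshener): a cylinder with round ends, 60 mm long, 40 mm thick, 45 g, it rolls; this point's x axis is the barrel's long axis.
- barrel_4_mid (a point): middle of a loose wooden cedar barrel (shoe freshener): a cylinder with round ends, 60 mm long, 40 mm thick, 45 g, it rolls; this point's x axis is the barrel's long axis.
- polish_tin: round black-lidded shoe-polish tin, 68 mm across, 22 mm high; loose, not part of the job; origin at the centre of its underside.
- glue_tin: yellow glue tin with a black cap, 62 mm across, 84 mm high; loose, not part of the job; origin at the centre of its underside.
- tape_measure: yellow tape measure, 58x69x29 mm; loose, not part of the job; origin at the centre of its underside.

How it is judged:
By the outcome, as a careful person would: the job done as asked, in the order asked, and still so for the second after the job is handed in, with the robot touching nothing.
It also fails if it takes over 72 s, if anything falls off the work surface, if the arm or the gripper's body presses on something with over 40 N, if the wrist force passes 120 N, or if a joint passes its speed limit or range.

## Working session

There is one attempt and no reset: what is moved stays moved. The work goes in short steps, Python scripts to look and compute and a tool call to move; the robot and the scene stay as the last step left them, time stands still between calls to the robot, and variables do not carry over. Pictures are saved under pics/ and viewed, at most 10 in all, crops included, and the job is handed in when it is done.

Besides the shell and the picture viewer there is one more tool, called after "Request:" as name(argument=value, ...), one argument or row to a line, values as JSON. servo_tool: Moves the arm, as the interface text tells. Its arguments: {"type":"object","properties":{"series":{"type":"string"}},"required":["series"]}

```bash
mkdir -p pics; ls; cat > h.py <<'E'
import numpy as np, cv2
from bench import ctrl
from scipy.spatial.transform import Rotation as R
def Rq(q): return R.from_quat([q[1],q[2],q[3],q[0]]).as_matrix()
def cloud(name):
    o=ctrl.get_obs(); c=ctrl.camera(name); z=c["z_map"]; h,w=z.shape
    f=h/2/np.tan(np.radians(c["fovy"])/2)
    K=np.array([[f,0,c["cx"]],[0,f,c["cy"]],[0,0,1]])
    u,v=np.meshgrid(np.arange(w),np.arange(h))
    p=cv2.undistortPoints(np.stack([u,v],-1).reshape(-1,1,2).astype(np.float64),K,np.array([c["k1"],0,0,0.])).reshape(h,w,2)
    P=np.dstack([p[...,0]*z,p[...,1]*z,z])
    if name=="wrist":
        T=np.eye(4);T[:3,:3]=Rq(o["eef_rot"]);T[:3,3]=o["eef_pos"];T=T@c["T_tool_cam"]
    else: T=c["extrinsics"]
    W=P@T[:3,:3].T+T[:3,3]; W[z==0]=np.nan
    return c["img"],W
def save(n,img): cv2.imwrite("pics/"+n,img[...,::-1])
E
python3 - <<'E'
from h import *
o=ctrl.get_obs(); print({k:np.round(v,3) for k,v in o.items()})
a,W=cloud("scene"); b,V=cloud("side"); save("a.png",a); save("b.png",b)
np.savez("s.npz",a=a,W=W,b=b,V=V)
for n in("scene","side"):
    c=ctrl.camera(n); print(n,c["fovy"],c["k1"],np.round(c["extrinsics"],3).tolist())
print(np.round(Rq(o["eef_rot"]),2))
E
```

```text
pics
{'time_s': np.float64(0.0), 'q': array([ 1.076,  0.182,  1.608, -0.   ,  1.354, -0.206]), 'dq': array([ 0.   , -0.002, -0.   , -0.001, -0.001,  0.001]), 'joint_efforts': array([-1.0000e-03, -4.4486e+01, -3.5134e+01, -0.0000e+00,  9.0000e-03,
       -0.0000e+00]), 'eef_pos': array([0.163, 0.551, 0.255]), 'eef_rot': array([-0.   ,  0.144,  0.99 , -0.001]), 'wrist_force': array([ 0.349, -0.239, -0.003]), 'torque': array([-0.022,  0.032, -0.007]), 'grasp_force': np.float64(0.0), 'opening': np.float64(0.999)}
scene 48.85080153004168 0.029795619363728924 [[0.697, -0.43, 0.574, -0.142], [-0.717, -0.401, 0.57, -0.789], [-0.015, -0.809, -0.588, 0.83], [0.0, 0.0, 0.0, 1.0]]
side 45.43429834671467 -0.13035269783972492 [[-0.999, -0.006, 0.044, 0.517], [-0.04, 0.558, -0.829, 1.108], [-0.019, -0.83, -0.558, 0.886], [0.0, 0.0, 0.0, 1.0]]
[[-0.96  0.28 -0.  ]
 [ 0.28  0.96 -0.  ]
 [ 0.   -0.   -1.  ]]
```

View pics/a.png

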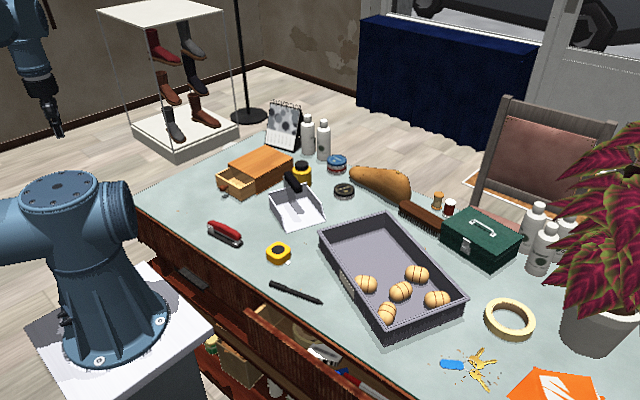

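View pics/b.png

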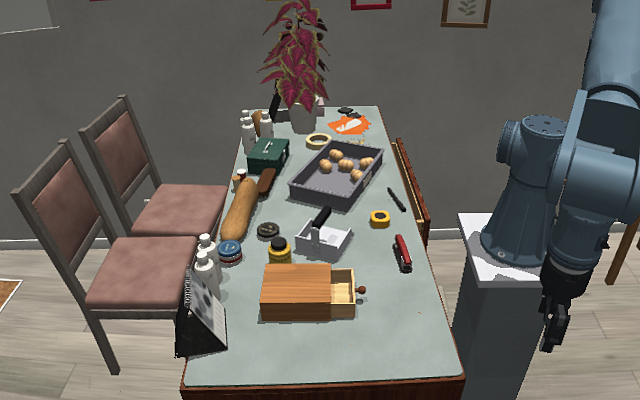

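The scene view shows the gift box (250,170) with its tray already partly out toward the robot, the scoop at (297,205) with its handle at (292,183), and the bin at (395,280) with 5 barrels at its right end. The side view agrees: box at (300,290), knob (361,290), scoop (322,238), glue tin (280,250).

```bash
python3 - <<'E'
from h import *
d=np.load("s.npz")
def rect(P,name):
    P=P.astype(np.float32)
    r=cv2.minAreaRect(P[:,:2]); 
    print(name,len(P),"c",np.round(r[0],4),"sz",np.round(r[1],3),"ang",round(r[2],1),"z",np.round(np.percentile(P[:,2],[2,50,98]),3))
for im,w,n in((d["a"],d["W"],"scene"),(d["b"],d["V"],"side")):
    hsv=cv2.cvtColor(im,cv2.COLOR_RGB2HSV)
    v,u=np.mgrid[:400,:640]
    X,Y,Z=w[...,0],w[...,1],w[...,2]
    box=(X>.25)&(X<.9)&(Y>-.6)&(Y<.7)
    def comps(m,name,lo=60):
        k,l,s,c=cv2.connectedComponentsWithStats((m&box).astype(np.uint8))
        for i in range(1,k):
            if s[i,4]>lo:
                print(np.round(c[i]),end=" "); rect(w[l==i],n+" "+name)
    comps((Z>.060)&(Z<.069),"z60-69",100)
    comps((Z>.112)&(Z<.125),"handle top",20)
    H,S,Vv=hsv[...,0],hsv[...,1],hsv[...,2]
    comps((H>8)&(H<25)&(S>60)&(Z>.012)&(Z<.056)&(Y<.1),"barrels",30)
    comps((Z>.047)&(Z<.057)&(Y>.1),"z47-57",40)
    comps((Z>.07)&(Z<.09)&(Y>.1),"z70-90",40)
    comps((H<10)&(S>90)&(Vv<170)&(Z>.024)&(Z<.05)&(Y>.2)&(X<.5),"knob",8)
E
```

```text
[260. 161.] Traceback (most recent call last):
  File "<stdin>", line 17, in <module>
  File "<stdin>", line 16, in comps
  File "<stdin>", line 5, in rect
cv2.error: OpenCV(4.12.0) /io/opencv/modules/imgproc/src/convhull.cpp:143: error: (-215:Assertion failed) total >= 0 && (depth == CV_32F || depth == CV_32S) in function 'convexHull'
```

```bash
cat > m.py <<'E'
from h import *
import sys
d=np.load("s.npz")
def rect(P,name):
    P=np.ascontiguousarray(P.astype(np.float32))
    r=cv2.minAreaRect(np.ascontiguousarray(P[:,:2])) 
    print(name,len(P),"c",np.round(r[0],4),"sz",np.round(r[1],3),"ang",round(r[2],1),"z",np.round(np.percentile(P[:,2],[2,50,98]),3),"med",np.round(np.median(P,0),3))
for im,w,n in((d["a"],d["W"],"scene"),(d["b"],d["V"],"side")):
    hsv=cv2.cvtColor(im,cv2.COLOR_RGB2HSV)
    X,Y,Z=w[...,0],w[...,1],w[...,2]
    box=(X>.25)&(X<.9)&(Y>-.6)&(Y<.7)
    def comps(m,name,lo=60):
        k,l,s,c=cv2.connectedComponentsWithStats((m&box).astype(np.uint8))
        for i in range(1,k):
            if s[i,4]>lo:
                print(np.round(c[i]),end=" "); rect(w[l==i],n+" "+name)
    comps((Z>.060)&(Z<.069),"z60-69",100)
    comps((Z>.112)&(Z<.125),"handle top",20)
    H,S,Vv=hsv[...,0],hsv[...,1],hsv[...,2]
    comps((H>8)&(H<25)&(S>60)&(Z>.012)&(Z<.056)&(Y<.1),"barrels",30)
    comps((Z>.047)&(Z<.057)&(Y>.1),"z47-57",40)
    comps((Z>.07)&(Z<.09)&(Y>.1),"z70-90",40)
    comps((H<10)&(S>90)&(Vv<170)&(Z>.024)&(Z<.05)&(Y>.2)&(X<.5),"knob",8)
    comps((Vv>150)&(S<40)&(Z>-.002)&(Z<.056)&(Y>.02)&(Y<.35)&(X>.35)&(X<.7),"white",100)
E
python3 m.py
```

```text
[260. 161.] scene z60-69 1112 c [0.6344 0.2375] sz [0.173 0.147] ang 1.9 z [0.062 0.066 0.069] med [0.63  0.233 0.066]
[385. 182.] scene z60-69 161 c [ 0.8269 -0.1385] sz [0.174 0.05 ] ang 79.8 z [0.06  0.064 0.069] med [ 0.809 -0.144  0.064]
[396. 279.] scene z60-69 1420 c [ 0.5358 -0.3575] sz [0.362 0.222] ang 67.8 z [0.06  0.062 0.065] med [ 0.494 -0.434  0.062]
[484. 240.] scene z60-69 361 c [ 0.8126 -0.4782] sz [0.172 0.163] ang 76.0 z [0.06  0.065 0.069] med [ 0.749 -0.5    0.065]
[285. 115.] scene handle top 128 c [0.8468 0.3462] sz [0.041 0.138] ang 26.6 z [0.112 0.119 0.125] med [0.847 0.341 0.119]
[308. 125.] scene handle top 61 c [0.8521 0.2315] sz [0.031 0.047] ang 38.7 z [0.112 0.119 0.124] med [0.849 0.226 0.119]
[323. 130.] scene handle top 67 c [0.8627 0.1628] sz [0.034 0.046] ang 36.6 z [0.113 0.119 0.125] med [0.859 0.158 0.119]
[293. 179.] scene handle top 152 c [0.5796 0.02  ] sz [0.098 0.024] ang 68.5 z [0.112 0.117 0.121] med [0.576 0.014 0.117]
[535. 216.] scene handle top 153 c [ 0.8804 -0.5647] sz [0.033 0.05 ] ang 8.0 z [0.112 0.119 0.124] med [ 0.876 -0.568
[... 4880 characters left out ...]
[278. 245.] side z70-90 137 c [0.6919 0.1142] sz [0.041 0.029] ang 1.8 z [0.072 0.084 0.089] med [0.692 0.116 0.084]
[209. 301.] side z70-90 292 c [0.8378 0.3259] sz [0.034 0.182] ang 7.9 z [0.07  0.081 0.089] med [0.833 0.326 0.081]
[181. 319.] side z70-90 63 c [0.8871 0.3746] sz [0.009 0.115] ang 16.7 z [0.071 0.08  0.09 ] med [0.883 0.384 0.08 ]
[360. 291.] side knob 14 c [0.4756 0.2424] sz [0.008 0.021] ang 74.8 z [0.034 0.038 0.043] med [0.476 0.243 0.038]
[301. 258.] side white 177 c [0.6189 0.0565] sz [0.096 0.083] ang 7.3 z [-0.002  0.002  0.006] med [0.643 0.08  0.002]
[366. 298.] side white 5200 c [0.525 0.185] sz [0.35 0.33] ang 0.0 z [-0.002  0.001  0.004] med [0.44  0.246 0.001]
```

```bash
python3 - <<'E'
from h import *
d=np.load("s.npz")
A=cv2.resize(d["a"][155:245,225:345],None,fx=5,fy=5,interpolation=3)[:, :]
B=cv2.resize(d["b"][195:275,262:382],None,fx=5,fy=5,interpolation=3)
save("c.png",cv2.resize(np.vstack([A,B]),None,fx=.7,fy=.7))
for n,w in(("scene",d["W"]),("side",d["V"])):
  X,Y,Z=w[...,0],w[...,1],w[...,2]
  u=np.array([.368,.93]);c=np.array([.578,.0205])
  s=(X-c[0])*u[0]+(Y-c[1])*u[1]; t=-(X-c[0])*u[1]+(Y-c[1])*u[0]
  m=(abs(s)<.2)&(abs(t)<.1)
  for a,b in((.006,.03),(.03,.047),(.048,.06),(.06,.09)):
    k=m&(Z>a)&(Z<b); h,se,te=np.histogram2d(s[k],t[k],bins=[np.arange(-.16,.17,.02),np.arange(-.1,.11,.02)]); print(n,a,b);print(h.astype(int))
E
```

```text
scene 0.006 0.03
[[ 0  0  0  0  0  0  0  0  0  5]
 [ 0  0  0  0  0  0  0  0  0  0]
 [ 0  0  0  0  0  0  0  0  0  0]
 [ 0  5  0  0  0  0  0  1  6  0]
 [ 0 19  0  0  0  0  0  3 14  0]
 [ 0 20  0  0  0  0  0  0 13  0]
 [ 0 16  0  0  0  0  0  0 14  0]
 [ 0 18  0  0  0  0  0  0 14  0]
 [ 0 15  0  1  0  0  0  0 11  0]
 [ 0 16  0  0  1  0  3  0 12  0]
 [ 0 10 36 31 35 36 39 20  4  0]
 [ 0  0  0  0  0  0  0  0  0  0]
 [21  5  0  0  0  0  0  0  0  0]
 [ 0  0  0  0  0  0  0  0  0  0]
 [ 0  0  0  0  0  0  0 16 39 31]
 [ 0  0  0  0  3 26 30 14  0  0]]
scene 0.03 0.047
[[ 0  0  0  0  0  0  0  0  0  0]
 [ 0  0  0  0  0  0  0  0  0  0]
 [ 0  0  0  0  0  0  0  0  0  0]
 [ 0  0  0  0  0  0  0  0  0  0]
 [ 0  9  0  0  0  0  0  1  5  0]
 [ 0 11  0  0  0  0  0  0 17  0]
 [ 0 15  0  0  0  0  0  0 10  0]
 [ 0 14  0  0  0  0  0  0 10  0]
 [ 0 13  0  0  0  0  0  0 10  0]
 [ 0 13  0  0  0  1  0  1 10  0]
 [ 0  9 12  2 25 31 24 22  3  0]
 [ 0  0  0  0  0  0  0  0  0  0]
 [22 26  5  0  0  0  0  0  0  0]
 [ 0  0  3  0  0  0  0  0  0  0]
 [ 0  0  0  0  0  0  0 13 25 24]
 [ 0  0  0  0  2 20 22  8  0  0]]
scene 0.
[... 2561 characters left out ...]
0  0  0  0  0  0  0  0]
 [ 0  0  0  0  0  0  0  0  0  0]
 [ 0  0  5  0  0  0  0  0  0  0]
 [ 0  0 29  0  0  0  0  0  0 14]
 [13 27  8  0  0  0  0  0  0  0]]
side 0.06 0.09
[[ 0  0  0  0  0  0  0  0  0  0]
 [ 0  0  0  0  0  0  0  0  0  0]
 [ 0  0  0  0  0  0  0  0  0  0]
 [ 0  0  0  0  0  0  0  0  0  0]
 [ 0  0  0  0  0  0  0  0  0  0]
 [ 0  0  0  0  0  0  0  0  0  0]
 [ 0  0  0  0  0  0  0  0  0  0]
 [ 0  0  0  0  0  0  0  0  0  0]
 [ 0  0  0  0  0  0  0  0  0  0]
 [ 0  0  0  0  0  0  0  0  0  0]
 [ 0  1  2  3 38 44  3  2  2  0]
 [ 0  0  0  0  0  0  0  0  0  0]
 [ 2  7  2  0  0  0  0  0  0  0]
 [25 31 34  0  0  0  0  0  0  0]
 [50 76 49  0  0  0  0  4 17  3]
 [18 31  6  0  1  8 27 41 42 18]]
```

View pics/c.png

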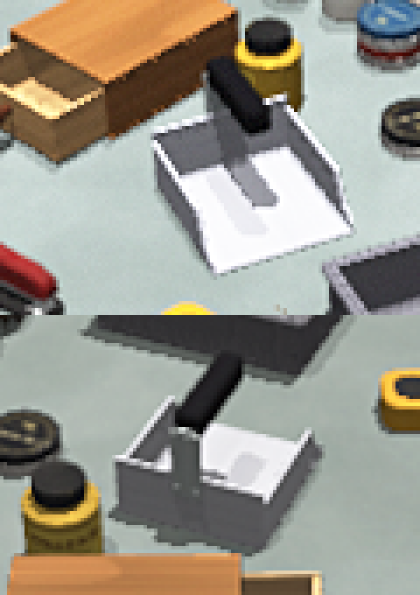

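The crops show the scoop's back wall facing the box and its mouth facing the bin (scoop yaw ≈ -111.6°); the tray is about 60 mm out.

```bash
cat >> h.py <<'E'
def Rd(yaw_y,tilt=0):
    """tool down with tool y at angle yaw_y (deg); tilt = turn about tool y (deg, + = nose down)"""
    a=np.radians(yaw_y); y=np.array([np.cos(a),np.sin(a),0]); z=np.array([0,0,-1.]); x=np.cross(y,z)
    return np.column_stack([x,y,z])@R.from_rotvec([0,np.radians(tilt),0]).as_matrix()
def st():
    o=ctrl.get_obs(); print("t",round(o["time_s"],2),"pos",np.round(o["eef_pos"],4),"q",np.round(o["q"],2),"F",np.round(o["wrist_force"],1),"M",np.round(o["torque"],2),"open",round(o["opening"],3),"grip",round(float(o["grasp_force"]),1)); return o
def plan(pos,Rt,ref=None):
    o=ctrl.get_obs(); M=Rq(o["eef_rot"]) if ref is None else ref[1]; p=np.array(o["eef_pos"]) if ref is None else ref[0]
    s=M.T@(np.array(pos)-p); r=np.degrees(R.from_matrix(M.T@Rt).as_rotvec())
    print("shift",np.round(s,4),"rot",np.round(r,2),"rows",round(max(np.linalg.norm(s)/.0417,np.linalg.norm(r)/7.16),1)); return (np.array(pos),Rt)
E
python3 -c "
from h import *
plan([.465,.234,.12],Rd(91.8)); plan([.467,.234,.042],Rd(91.8))"
```

```text
shift [-0.3792 -0.2178  0.1359] rot [ -0.06  -0.02 -18.35] rows 11.0
shift [-0.3811 -0.2172  0.2139] rot [ -0.06  -0.02 -18.35] rows 11.7
```

Request:
servo_tool(
  series="-1 -0.379 -0.218 0.130 0 0 -18.3;-1 -0.379 -0.218 0.130 0 0 -18.3;-1 -0.379 -0.218 0.130 0 0 -18.3;-1 -0.379 -0.218 0.130 0 0 -18.3;-1 -0.379 -0.218 0.130 0 0 -18.3;-1 -0.379 -0.218 0.130 0 0 -18.3;-1 -0.379 -0.218 0.130 0 0 -18.3;-1 -0.379 -0.218 0.130 0 0 -18.3;-1 -0.379 -0.218 0.130 0 0 -18.3;-1 -0.379 -0.218 0.130 0 0 -18.3;-1 -0.379 -0.218 0.130 0 0 -18.3;-1 -0.379 -0.218 0.130 0 0 -18.3",
)

```text
time_s: 1.2
eef_pos: [0.4682, 0.2295, 0.1246]
eef_rot: [-0.0, -0.013, 1.0, -0.001]
wrist_force: [-0.6, -0.3, -0.2]
opening: 1.002
grasp_force: 0.0
```

```bash
python3 - <<'E'
from h import *
st(); im,w=cloud("wrist"); save("w1.png",im)
X,Y,Z=w[...,0],w[...,1],w[...,2]
hsv=cv2.cvtColor(im,cv2.COLOR_RGB2HSV);H,S,V=[hsv[...,i].astype(int) for i in range(3)]
m=(Z>.03)&(Z<.055)&(X<.487)&(X>.43)&(abs(Y-.235)<.03)
print("knob",m.sum(),np.round(np.percentile(w[m],[2,50,98],axis=0),4))
m=(Z>.049)&(Z<.058)&(X<.56)&(X>.47)&(abs(Y-.235)<.09)
print("rim",m.sum(),cv2.minAreaRect(np.ascontiguousarray(w[m][:,:2].astype(np.float32))))
plan([.467,.234,.042],Rd(91.8))
E
```

```text
t 1.2 pos [0.4682 0.2295 0.1246] q [ 0.23  0.23  1.85 -0.    1.07 -1.37] F [-0.6 -0.3 -0.2] M [-0.02  0.04 -0.02] open 1.002 grip 0.0
knob 1020 [[0.4606 0.2271 0.033 ]
 [0.4681 0.2366 0.0428]
 [0.486  0.246  0.0469]]
rim 3021 ((0.5228842496871948, 0.2379859983921051), (0.07074710726737976, 0.1396411806344986), 1.0122302770614624)
shift [-0.0004  0.0029  0.083 ] rot [-0.05 -0.08 -0.35] rows 2.0
```

View pics/w1.png

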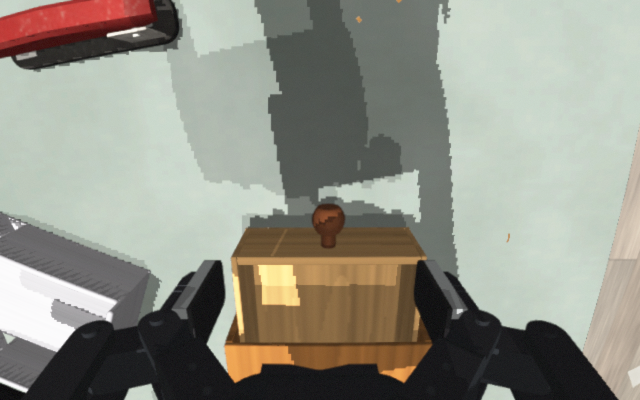

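The wrist view shows the knob at (328,220), on the gripper's mid line, between the open fingers (200/440).

Request:
servo_tool(
  series="-1 0 0.005 0.042 0 0 0;-1 0 0.005 0.083 0 0 0;-1 0 0.005 0.083 0 0 0;1 0 0.005 0.083 0 0 0;1 0 0.005 0.083 0 0 0;1 0 0.005 0.083 0 0 0;1 0 0.005 0.083 0 0 0;1 0 0.005 0.083 0 0 0;1 0 0.005 0.083 0 0 0",
)

```text
time_s: 2.0
eef_pos: [0.4675, 0.2358, 0.0466]
eef_rot: [0.002, -0.017, 1.0, -0.004]
wrist_force: [1.0, -22.6, 13.4]
opening: 0.218
grasp_force: 58.2
```

```bash
python3 -c "
from h import *
o=st(); p=np.array(o['eef_pos']); plan(p+[-.088,-.0025,0],Rq(o['eef_rot']))"
```

```text
t 2.0 pos [0.4675 0.2358 0.0466] q [ 0.25  0.36  1.87 -0.01  0.91 -1.35] F [  1.  -22.6  13.4] M [-3.8   0.   -0.12] open 0.218 grip 58.2
shift [ 0.088   0.0005 -0.0004] rot [0. 0. 0.] rows 2.1
```

Request:
servo_tool(
  series="1 0.015 -0.001 0 0 0 0;1 0.03 -0.002 0 0 0 0;1 0.045 -0.002 0 0 0 0;1 0.06 -0.002 0 0 0 0;1 0.075 -0.002 0 0 0 0;1 0.085 -0.002 0 0 0 0;1 0.092 -0.002 0 0 0 0;1 0.092 -0.002 0 0 0 0",
)

```text
time_s: 2.67
eef_pos: [0.3805, 0.233, 0.047]
eef_rot: [0.009, -0.016, 1.0, -0.001]
wrist_force: [19.7, -17.1, -6.1]
opening: 0.213
grasp_force: 61.3
```

```bash
python3 -c "
from h import *
o=st()
V=cloud('side')[1]; X,Y,Z=V[...,0],V[...,1],V[...,2]
m=(Z>.047)&(Z<.056)&(X<.54)&(X>.3)&(abs(Y-.236)<.085); print(np.percentile(X[m],[1,3,5,50,97]))
"
```

```text
t 2.67 pos [0.3805 0.233  0.047 ] q [ 0.29  0.21  2.07 -0.01  0.84 -1.31] F [ 19.7 -17.1  -6.1] M [-2.96 -3.03 -0.07] open 0.213 grip 61.3
[0.38186598 0.39152727 0.4037157  0.45272398 0.53378927]
```

Request:
servo_tool(
  series="-1 0.09 -0.002 0 0 0 0;-1 0.09 -0.002 0 0 0 0;-1 0.09 -0.002 0 0 0 0;-1 0.09 -0.002 0 0 0 0;-1 0.09 -0.002 -0.04 0 0 0;-1 0.09 -0.002 -0.08 0 0 0;-1 0.09 -0.002 -0.12 0 0 0;-1 0.09 -0.002 -0.15 0 0 0;-1 0.09 -0.002 -0.15 0 0 0",
)

```text
time_s: 3.47
eef_pos: [0.2881, 0.2316, 0.2012]
eef_rot: [0.007, -0.015, 1.0, 0.003]
wrist_force: [1.1, 0.1, 0.6]
opening: 1.0
grasp_force: 0.0
```

```bash
python3 -c "
from h import *
o=st(); plan([.5734,.009,.2],Rd(-21.6))
V=cloud('side')[1]; X,Y,Z=V[...,0],V[...,1],V[...,2]
m=(Z>.047)&(Z<.056)&(X<.54)&(X>.3)&(abs(Y-.236)<.085); print(np.percentile(X[m],[1,3,5,50,97])); print(cv2.minAreaRect(np.ascontiguousarray(V[m][:,:2].astype(np.float32))))
"
```

```text
t 3.47 pos [0.2881 0.2316 0.2012] q [ 0.35 -0.27  2.16 -0.    1.24 -1.25] F [1.1 0.1 0.6] M [ 0.06  0.02 -0.04] open 1.0 grip 0.0
shift [-0.2782 -0.2313  0.0042] rot [  1.01   0.27 113.37] rows 15.8
[0.38703255 0.40400319 0.40501205 0.45396623 0.53494981]
((0.4592563509941101, 0.23580461740493774), (0.13427649438381195, 0.15872573852539062), 89.9484634399414)
```

Request:
servo_tool(
  series="-1 -0.04 -0.03 0 0 0 7.1;-1 -0.08 -0.06 0 0 0 14.2;-1 -0.12 -0.09 0 0 0 21.3;-1 -0.16 -0.12 0 0 0 28.4;-1 -0.2 -0.16 0 0 0 35.5;-1 -0.24 -0.2 0 0 0 42.6;-1 -0.27 -0.225 0 0 0 49.7;-1 -0.276 -0.23 0 0 0 56.8;-1 -0.276 -0.23 0 0 0 63.9;-1 -0.276 -0.23 0 0 0 71;-1 -0.276 -0.23 0 0 0 78.1;-1 -0.276 -0.23 0 0 0 85.2",
)

```text
time_s: 4.52
eef_pos: [0.5663, 0.0073, 0.1923]
eef_rot: [-0.0, 0.668, 0.744, -0.0]
wrist_force: [-0.5, -0.1, -0.6]
opening: 0.997
grasp_force: 0.0
```

```bash
python3 -c "
from h import *
o=st(); im,w=cloud('wrist'); X,Y,Z=w[...,0],w[...,1],w[...,2]
m=(Z>.110)&(Z<.126)&(abs(X-.578)<.07)&(abs(Y-.02)<.08)
print(m.sum(),cv2.minAreaRect(np.ascontiguousarray(w[m][:,:2].astype(np.float32))),np.median(Z[m]))
plan([.5734,.009,.2],Rd(-21.6)); plan([.5734,.009,.111],Rd(-21.6))
"
```

```text
t 4.52 pos [0.5663 0.0073 0.1923] q [-0.2   0.23  1.69  0.    1.23 -0.3 ] F [-0.5 -0.1 -0.6] M [ 0.02  0.02 -0.01] open 0.997 grip 0.0
5422 ((0.5789178013801575, 0.02280154824256897), (0.09312130510807037, 0.024655785411596298), 69.14984130859375) 0.11741156222198128
shift [ 0.0007  0.0073 -0.0076] rot [-0.05 -0.   27.32] rows 3.8
shift [0.0006 0.0074 0.0814] rot [-0.05 -0.   27.32] rows 3.8
```

```bash
python3 -c "
from h import *
plan([.5744,.011,.192],Rd(-21));plan([.5744,.011,.111],Rd(-21))
"
```

```text
shift [0.0026 0.0085 0.0004] rot [-0.05 -0.   26.72] rows 3.7
shift [0.0025 0.0086 0.0814] rot [-0.05 -0.   26.72] rows 3.7
```

Request:
servo_tool(
  series="-1 0.003 0.0085 0 0 0 7;-1 0.003 0.0085 0 0 0 14;-1 0.003 0.0085 0 0 0 21;-1 0.003 0.0085 0.01 0 0 26.7;-1 0.003 0.0085 0.045 0 0 26.7;-1 0.003 0.0085 0.081 0 0 26.7;-1 0.003 0.0085 0.081 0 0 26.7;1 0.003 0.0085 0.081 0 0 26.7;1 0.003 0.0085 0.081 0 0 26.7;1 0.003 0.0085 0.081 0 0 26.7;1 0.003 0.0085 0.081 0 0 26.7;1 0.003 0.0085 0.081 0 0 26.7",
)

```text
time_s: 5.57
eef_pos: [0.5753, 0.012, 0.1143]
eef_rot: [0.001, 0.82, 0.573, 0.001]
wrist_force: [-0.6, -0.4, 0.3]
opening: 0.298
grasp_force: 0.0
```

```bash
python3 -c "
from h import *
o=st(); print(np.round(Rq(o['eef_rot']),3)); plan([.5744,.011,.111],Rd(-21))
im,w=cloud('scene'); np.save('w2.npy',w)
"
```

```text
t 5.57 pos [0.5753 0.012  0.1143] q [-0.19  0.35  1.72  0.    1.08  0.17] F [-0.6 -0.4  0.3] M [-0.07 -0.01  0.01] open 0.298 grip 0.0
[[ 0.344  0.939  0.003]
 [ 0.939 -0.344 -0.001]
 [ 0.001  0.003 -1.   ]]
shift [-0.0013 -0.0005  0.0033] rot [ 0.19 -0.03  0.87] rows 0.1
```

Request:
servo_tool(
  series="1 0 0 0 0 0 0;1 0 0 0 0 0 0;1 0 0 0 0 0 0;1 0 0 0 0 0 0;1 0 0 -0.03 0 0 0;1 0 0 -0.07 0 0 0;1 0 0 -0.11 0 0 0;1 0 0 -0.12 0 0 0;1 0 0 -0.12 0 0 0",
)

```text
time_s: 6.37
eef_pos: [0.5764, 0.0119, 0.237]
eef_rot: [0.003, 0.82, 0.573, 0.003]
wrist_force: [0.3, -0.5, -3.1]
opening: 0.27
grasp_force: 60.0
```

```bash
python3 - <<'E'
from h import *
o=st(); d=np.load("s.npz")
c=np.array([.537,-.354]); a=np.radians(-22); ex=np.array([np.cos(a),np.sin(a)]); ey=np.array([-ex[1],ex[0]])
for n,w in (("scene",d["W"]),("side",d["V"])):
    P=w[(w[...,2]>.059)&(w[...,2]<.069)]; q=np.c_[(P[:,:2]-c)@ex,(P[:,:2]-c)@ey]
    for name,i,v,L in (("+x",0,.1025,.16),("-x",0,-.1025,.16),("+y",1,.1725,.09),("-y",1,-.1725,.09)):
        m=(abs(q[:,i]-v)<.012)&(abs(q[:,1-i])<L)
        if m.sum()<15: print(n,name,"few",m.sum()); continue
        f=np.polyfit(q[m,1-i],q[m,i],1); print(n,name,m.sum(),"off %.1fmm ang %.2f spread %.1f"%((f[1]-v)*1e3,np.degrees(np.arctan(f[0])),1e3*q[m,i].std()))
E
```

```text
t 6.37 pos [0.5764 0.0119 0.237 ] q [-0.19  0.2   1.63  0.    1.31  0.17] F [ 0.3 -0.5 -3.1] M [ 0.04 -0.01  0.03] open 0.27 grip 60.0
scene +x 390 off 2.3mm ang 0.51 spread 3.5
scene -x 478 off -2.0mm ang 0.45 spread 3.3
scene +y 173 off -2.3mm ang -0.38 spread 3.6
scene -y 389 off -5.6mm ang -0.30 spread 3.4
side +x 166 off 0.5mm ang 0.22 spread 3.8
side -x 170 off -2.5mm ang -0.15 spread 3.5
side +y 163 off 2.4mm ang -0.38 spread 4.2
side -y 90 off 0.7mm ang -0.58 spread 4.7
```

```bash
python3 - <<'E'
from h import *
d=np.load("s.npz")
save("d.png",cv2.resize(d["a"][215:345,315:470],None,fx=4,fy=4,interpolation=3))
ey=np.radians(90-22.35)
c=np.array([.5362,-.3550]); a=np.radians(-22.35); ex=np.array([np.cos(a),np.sin(a)]); ey=np.array([-ex[1],ex[0]])
def tcp(xb,yb,z): p=c+xb*ex+yb*ey; return [p[0],p[1],z]
r=plan(tcp(.031,.103,.237),Rd(-22.35)); r=plan(tcp(.031,.103,.13),Rd(-22.35),r); plan(tcp(.031,-.08,.13),Rd(-22.35),r)
plan(tcp(-.031,.103,.237),Rd(-22.35))
E
```

```text
shift [-0.2566  0.1235  0.0007] rot [ 0.49 -0.09  2.22] rows 6.8
shift [0.    0.    0.107] rot [0. 0. 0.] rows 2.6
shift [-0.183  0.     0.   ] rot [0. 0. 0.] rows 4.4
shift [-2.542e-01  6.160e-02  2.000e-04] rot [ 0.49 -0.09  2.22] rows 6.3
```

View pics/d.png

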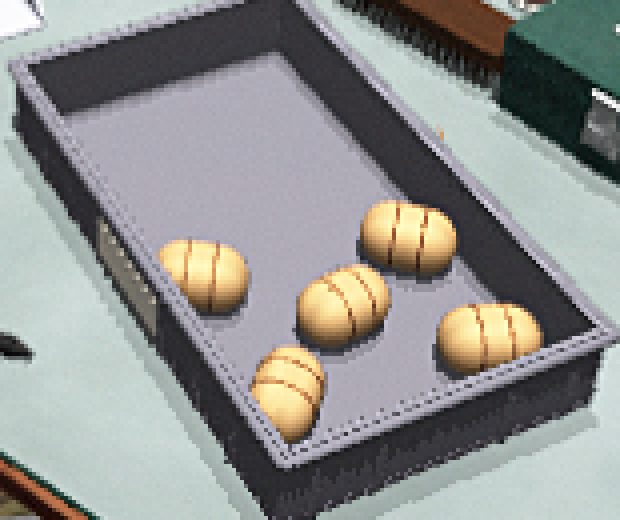

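The crop shows five barrels: three (410,238), (345,305), (490,338) on the bin's +x half, two (205,275), (290,392) on the -x side. I'll take the +x corner.

Request:
servo_tool(
  series="1 -0.037 0.018 0 0 0 0.5;1 -0.074 0.036 0 0 0 1;1 -0.11 0.053 0 0 0 1.5;1 -0.147 0.071 0 0 0 2;1 -0.184 0.089 0 0 0 2.2;1 -0.22 0.106 0 0 0 2.2;1 -0.25 0.12 0 0.5 0 2.2;1 -0.257 0.1235 0 0.5 0 2.2;1 -0.257 0.1235 0 0.5 0 2.2;1 -0.257 0.1235 0 0.5 0 2.2",
)

```text
time_s: 7.2
eef_pos: [0.6003, -0.2709, 0.2297]
eef_rot: [-0.006, 0.831, 0.556, -0.003]
wrist_force: [-0.2, -0.3, -2.0]
opening: 0.27
grasp_force: 59.8
```

```bash
cat >> h.py <<'E'
c0=np.array([.5362,-.3550]); a0=np.radians(-22.35); ex=np.array([np.cos(a0),np.sin(a0)]); ey=np.array([-ex[1],ex[0]])
def tcp(xb,yb,z): p=c0+xb*ex+yb*ey; return [p[0],p[1],z]
def inbin(p): d=np.asarray(p)[...,:2]-c0; return np.stack([d@ex,d@ey],-1)
E
python3 - <<'E'
from h import *
o=st(); print(np.round(inbin(o["eef_pos"]),4))
im,w=cloud("wrist"); save("w3.png",im)
np.savez("w3.npz",im=im,w=w)
plan(tcp(.031,.103,.237),Rd(-22.35))
# bin rim and scoop back wall in one scene cloud
for n in("scene","side"):
    im,w=cloud(n); q=inbin(w); Z=w[...,2]
    m=(Z>.115)&(Z<.2)&(abs(q[...,0]-.031)<.09)&(q[...,1]>-.02)&(q[...,1]<.22)
    print(n,m.sum())
    for lo,hi in((.15,.168),(.168,.182),(.21,.25)):
        k=m&(Z>lo)&(Z<hi) if hi<.2 else (Z>lo)&(Z<hi)&(abs(q[...,0]-.031)<.09)&(abs(q[...,1]-.1)<.12)
        if k.sum()>5: print(lo,k.sum(),np.round(np.percentile(q[k],[1,50,99],axis=0),3).tolist())
E
```

```text
t 7.2 pos [ 0.6003 -0.2709  0.2297] q [-0.6   0.39  1.4  -0.    1.37 -0.21] F [-0.2 -0.3 -2. ] M [ 0.05  0.01 -0.01] open 0.27 grip 59.8
[0.0274 0.1022]
shift [-0.0001  0.0036 -0.0068] rot [-0.7  -0.07  0.03] rows 0.2
scene 2309
0.15 373 [[-0.039, 0.049], [0.005, 0.133], [0.093, 0.162]]
0.168 82 [[-0.037, 0.155], [0.005, 0.158], [0.034, 0.162]]
0.21 364 [[0.003, 0.065], [0.023, 0.092], [0.053, 0.155]]
side 1033
0.15 288 [[-0.041, 0.053], [0.007, 0.158], [0.092, 0.167]]
0.168 119 [[-0.041, 0.119], [0.02, 0.161], [0.087, 0.168]]
0.21 256 [[0.0, 0.09], [0.019, 0.118], [0.051, 0.168]]
```

View pics/w3.png

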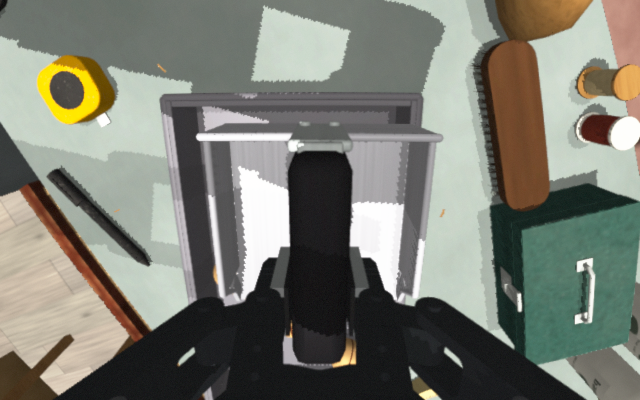

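The wrist view shows the scoop within the bin outline near its +y end, with its back wall (row 135) in front of the bin end wall (row 100).

Request:
servo_tool(
  series="1 0 0.001 0.03 -0.7 0 0;1 0 0.001 0.06 -0.7 0 0;1 0 0.001 0.08 -0.7 0 0;1 0 0.001 0.095 -0.7 0 0;1 0 0.001 0.1 -0.7 0 0;1 0 0.001 0.1 -0.7 0 0;1 0 0.001 0.1 -0.7 0 0",
)

```text
time_s: 7.93
eef_pos: [0.6021, -0.2709, 0.1331]
eef_rot: [0.002, 0.83, 0.557, 0.001]
wrist_force: [-0.3, 0.4, -1.8]
opening: 0.266
grasp_force: 59.7
```

```bash
python3 - <<'E'
from h import *
o=st(); print(np.round(inbin(o["eef_pos"]),4)); M=Rq(o["eef_rot"]);print(np.round(M,3))
plan(tcp(.03,.102,.118),Rd(-22.35))
E
```

```text
t 7.93 pos [ 0.6021 -0.2709  0.1331] q [-0.6   0.49  1.47  0.    1.18 -0.21] F [-0.3  0.4 -1.8] M [ 0.01 -0.02 -0.02] open 0.266 grip 59.7
[0.029  0.1028]
[[ 0.379  0.925  0.004]
 [ 0.925 -0.379 -0.002]
 [-0.     0.004 -1.   ]]
shift [-0.0008  0.0009  0.0151] rot [0.25 0.02 0.07] rows 0.4
```

Request:
servo_tool(
  series="1 0 0 0.006 0 1.5 0;1 0 0 0.01 0 1.5 0;1 0 0 0.013 0 1.5 0;1 0 0 0.015 0 1.5 0;1 0 0 0.015 0 1.5 0",
)

```text
time_s: 8.35
eef_pos: [0.6031, -0.2714, 0.1201]
eef_rot: [-0.004, 0.831, 0.557, 0.013]
wrist_force: [-1.5, 3.4, 7.6]
opening: 0.272
grasp_force: 61.6
```

Request:
servo_tool(
  series="1 -0.008 0.001 0 0 0 0;1 -0.016 0.001 0 0 0 0;1 -0.024 0.001 0 0 0 0;1 -0.033 0.002 0 0 0 0;1 -0.042 0.002 0 0 0 0;1 -0.051 0.002 0 0 0 0;1 -0.06 0.002 0 0 0 0;1 -0.069 0.003 0 0 0 0;1 -0.078 0.003 0 0 0 0;1 -0.087 0.003 0 0 0 0;1 -0.096 0.003 0 0 0 0;1 -0.1 0.003 0 0 0 0",
)

```text
time_s: 9.35
eef_pos: [0.5693, -0.3668, 0.1199]
eef_rot: [-0.002, 0.831, 0.557, 0.013]
wrist_force: [3.7, 6.2, 15.1]
opening: 0.27
grasp_force: 62.5
```

```bash
python3 - <<'E'
from h import *
o=st(); print(np.round(inbin(o["eef_pos"]),4)); plan(tcp(.033,-.089,.118),Rd(-22.35,1.5))
im,w=cloud("scene"); save("e.png",cv2.resize(im[200:345,310:480],None,fx=4,fy=4,interpolation=3)) 
E
```

```text
t 9.35 pos [ 0.5693 -0.3668  0.1199] q [-0.76  0.53  1.43  0.03  1.17 -0.38] F [ 3.7  6.2 15.1] M [ 0.85  0.18 -0.17] open 0.27 grip 62.5
[0.0352 0.0016]
shift [-0.0907 -0.0022 -0.0003] rot [0.66 0.11 0.02] rows 2.2
```

View pics/e.png

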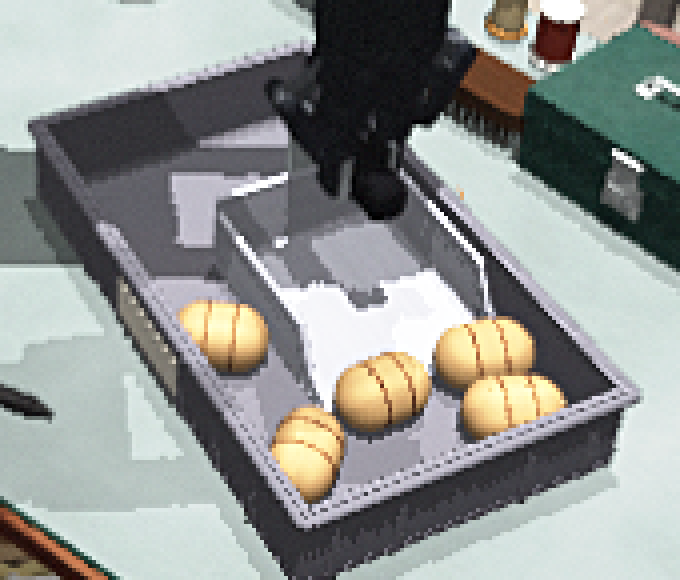

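The scoop is at mid-bin along the +x wall, with three barrels ahead of its lip at (385,390), (487,355), (512,405).

Request:
servo_tool(
  series="1 -0.006 0 0 0 0 0;1 -0.012 0 0 0 0 0;1 -0.018 0 0 0 0 0;1 -0.024 0 0 0 0 0;1 -0.030 0 0 0 0 0;1 -0.036 0 0 0 0 0;1 -0.042 0 0 0 0 0;1 -0.048 0 0 0 0 0;1 -0.054 0 0 0 0 0;1 -0.06 0 0 0 0 0",
)

```text
time_s: 10.23
eef_pos: [0.5473, -0.4212, 0.1194]
eef_rot: [-0.002, 0.83, 0.557, 0.013]
wrist_force: [3.8, 8.8, 20.0]
opening: 0.268
grasp_force: 63.2
```

```bash
python3 - <<'E'
from h import *
o=st(); print(np.round(inbin(o["eef_pos"]),4)); plan(tcp(.033,-.089,.118),Rd(-22.35,1.5))
im,w=cloud("scene"); save("f.png",cv2.resize(im[200:345,310:480],None,fx=4,fy=4,interpolation=3)) 
q=inbin(w);Z=w[...,2]; hsv=cv2.cvtColor(im,cv2.COLOR_RGB2HSV)
m=(hsv[...,0]>8)&(hsv[...,0]<25)&(hsv[...,1]>60)&(abs(q[...,0])<.1)&(abs(q[...,1])<.17)&(Z>.012)&(Z<.08)
k,l,s,c=cv2.connectedComponentsWithStats(cv2.erode(m.astype(np.uint8),np.ones((3,3))))
for i in range(1,k):
    if s[i,4]>25: print(s[i,4],np.round(c[i]),np.round(np.median(q[l==i],0),3),np.round(np.percentile(Z[l==i],97),3))
E
```

```text
t 10.23 pos [ 0.5473 -0.4212  0.1194] q [-0.84  0.56  1.39  0.03  1.19 -0.46] F [ 3.8  8.8 20. ] M [ 1.29  0.26 -0.02] open 0.268 grip 63.2
[ 0.0355 -0.057 ]
shift [-0.032  -0.0025  0.0006] rot [0.67 0.09 0.1 ] rows 0.8
100 [369. 287.] [-0.065 -0.034] 0.04
170 [431. 299.] [ 0.046 -0.127] 0.044
96 [390. 315.] [-0.064 -0.132] 0.043
36 [410. 313.] [-0.023 -0.146] 0.044
```

View pics/f.png

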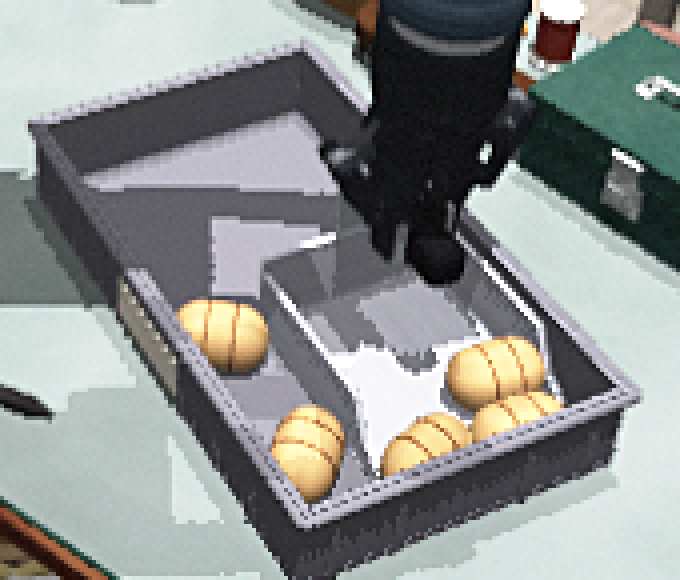

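All three barrels lie within the pan's width, one already on the pan at (497,372), the other two at the end wall.

Request:
servo_tool(
  series="1 -0.005 0 0 0 0 0;1 -0.01 0 0 0 0 0;1 -0.015 0 0 0 0 0;1 -0.02 0 0 0 0 0;1 -0.024 0 0 0 0 0;1 -0.028 0 0 0 0 0;1 -0.031 0 0 0 0 0;1 -0.034 0 0 0 0 0;1 -0.034 0 0 0 0 0",
)

```text
time_s: 11.03
eef_pos: [0.537, -0.4466, 0.1208]
eef_rot: [-0.006, 0.83, 0.558, 0.017]
wrist_force: [4.8, 31.2, 37.6]
opening: 0.272
grasp_force: 65.7
```

```bash
cat > bar.py <<'E'
from h import *
o=st(); print(np.round(inbin(o["eef_pos"]),4)); plan(tcp(.033,-.089,.118),Rd(-22.35,1.5))
for n in("scene","side"):
    im,w=cloud(n); np.savez("last_%s.npz"%n,im=im,w=w)
    q=inbin(w);Z=w[...,2]; hsv=cv2.cvtColor(im,cv2.COLOR_RGB2HSV)
    m=(hsv[...,0]>8)&(hsv[...,0]<25)&(hsv[...,1]>60)&(abs(q[...,0])<.1)&(abs(q[...,1])<.17)&(Z>.012)&(Z<.25)
    k,l,s,c=cv2.connectedComponentsWithStats(cv2.erode(m.astype(np.uint8),np.ones((3,3))))
    for i in range(1,k):
        if s[i,4]>10: print(n,s[i,4],np.round(c[i]),np.round(np.median(q[l==i],0),3),np.round(np.percentile(Z[l==i],97),3))
E
python3 bar.py
```

```text
t 11.03 pos [ 0.537  -0.4466  0.1208] q [-0.88  0.58  1.36  0.04  1.21 -0.5 ] F [ 4.8 31.2 37.6] M [ 5.29 -0.27 -0.18] open 0.272 grip 65.7
[ 0.0356 -0.0845]
shift [-0.0046 -0.0026  0.0026] rot [ 0.56 -0.48  0.2 ] rows 0.1
scene 32 [365. 278.] [-0.064 -0.013] 0.045
scene 63 [369. 288.] [-0.063 -0.036] 0.037
scene 142 [430. 297.] [ 0.047 -0.124] 0.043
scene 85 [414. 311.] [-0.011 -0.147] 0.048
scene 49 [390. 318.] [-0.068 -0.137] 0.038
side 111 [345. 153.] [ 0.038 -0.135] 0.051
side 54 [364. 162.] [-0.058 -0.096] 0.046
side 49 [356. 174.] [-0.067 -0.   ] 0.05
```

Request:
servo_tool(
  series="1 -0.003 -0.001 -0.001 0 0 0;1 -0.006 -0.001 -0.001 0 0 0;1 -0.006 -0.001 -0.001 0 0 0",
)

```text
time_s: 11.38
eef_pos: [0.5359, -0.4489, 0.1222]
eef_rot: [-0.006, 0.829, 0.558, 0.02]
wrist_force: [10.5, 40.9, 42.0]
opening: 0.275
grasp_force: 66.4
```

```bash
python3 bar.py
```

```text
t 11.38 pos [ 0.5359 -0.4489  0.1222] q [-0.88  0.58  1.36  0.04  1.21 -0.51] F [10.5 40.9 42. ] M [ 7.1  -1.54 -0.07] open 0.275 grip 66.4
[ 0.0354 -0.0869]
shift [-0.0022 -0.0025  0.0041] rot [ 0.63 -0.78  0.26] rows 0.1
scene 52 [365. 278.] [-0.064 -0.015] 0.046
scene 63 [368. 288.] [-0.065 -0.036] 0.036
scene 160 [430. 296.] [ 0.047 -0.123] 0.046
scene 72 [413. 311.] [-0.013 -0.147] 0.048
scene 36 [388. 320.] [-0.073 -0.139] 0.036
side 117 [344. 153.] [ 0.04  -0.135] 0.051
side 43 [364. 163.] [-0.062 -0.092] 0.044
side 52 [355. 174.] [-0.063 -0.002] 0.048
```

Request:
servo_tool(
  series="1 0.006 -0.001 -0.004 0 -3 0;1 0.012 -0.001 -0.007 0 -6 0;1 0.018 -0.001 -0.01 0 -9 0;1 0.024 -0.002 -0.012 0 -12 0;1 0.03 -0.002 -0.014 0 -15 0;1 0.036 -0.002 -0.016 0 -18 0;1 0.042 -0.002 -0.018 0 -21 0;1 0.048 -0.002 -0.02 0 -24 0;1 0.048 -0.002 -0.02 0 -24 0;1 0.048 -0.002 -0.02 0 -24 0",
)

```text
time_s: 12.32
eef_pos: [0.5442, -0.4115, 0.1343]
eef_rot: [0.11, 0.815, 0.547, -0.161]
wrist_force: [-0.1, -1.0, -3.4]
opening: 0.271
grasp_force: 60.4
```

```bash
python3 bar.py
```

```text
t 12.32 pos [ 0.5442 -0.4115  0.1343] q [-0.66  0.52  1.48 -0.43  1.08 -0.08] F [-0.1 -1.  -3.4] M [ 0.48 -0.16 -0.03] open 0.271 grip 60.4
[ 0.0289 -0.0492]
shift [-0.0305  0.0039  0.0302] rot [ 0.21 23.93  0.08] rows 3.3
scene 321 [420. 291.] [ 0.032 -0.126] 0.082
scene 115 [369. 285.] [-0.06  -0.033] 0.044
scene 60 [389. 318.] [-0.07  -0.137] 0.039
side 65 [352. 149.] [-0.006 -0.113] 0.088
side 40 [338. 154.] [ 0.035 -0.08 ] 0.072
side 43 [364. 163.] [-0.062 -0.092] 0.043
side 59 [355. 174.] [-0.063 -0.003] 0.049
```

```bash
python3 - <<'E'
from h import *
o=ctrl.get_obs(); p=np.array(o["eef_pos"]); M=Rq(o["eef_rot"])
r=plan(p+[0,0,.14],M)
# pour: scoop mouth toward box -y; tool y angle = box yaw 1.5deg ; box x center of open tray
for tilt in (-24,):
    r=plan([.476,.37,.27],Rd(1.5,tilt),r)
E
```

```text
shift [-0.0534  0.0005 -0.1294] rot [0. 0. 0.] rows 3.4
shift [ 0.6468 -0.3604 -0.2638] rot [ -9.21  -1.49 -22.01] rows 18.8
```

Request:
servo_tool(
  series="1 -0.005 0 -0.012 0 0 0;1 -0.014 0 -0.034 0 0 0;1 -0.025 0 -0.06 0 0 0;1 -0.036 0 -0.086 0 0 0;1 -0.046 0 -0.11 0 0 0;1 -0.052 0 -0.124 0 0 0;1 -0.054 0 -0.129 0 0 0;1 -0.054 0 -0.129 0 0 0",
)

```text
time_s: 13.08
eef_pos: [0.5432, -0.4139, 0.2764]
eef_rot: [0.112, 0.815, 0.545, -0.161]
wrist_force: [-1.1, 0.6, -2.4]
opening: 0.27
grasp_force: 60.4
```

```bash
cat > carry.py <<'E'
from h import *
o=st()
def lip(x,y,z,t,yaw=1.5):
    M=Rd(yaw,t); return np.array([x,y,z])-M@np.array([-.081,0,.113]),M
if __name__=="__main__":
    p,M=lip(.480,.255,.115,-23); print(np.round(p,3)); plan(p,M)
    print(np.round(Rq(o["eef_rot"]),3))
    import subprocess
    im,w=cloud("scene"); Z=w[...,2]; hsv=cv2.cvtColor(im,cv2.COLOR_RGB2HSV)
    m=(hsv[...,0]>8)&(hsv[...,0]<25)&(hsv[...,1]>60)&(np.hypot(w[...,0]-o["eef_pos"][0],w[...,1]-o["eef_pos"][1])<.15)&(Z>.1)
    print("barrel px in scoop",m.sum()); np.savez("g.npz",im=im,w=w)
E
python3 carry.py
```

```text
t 13.08 pos [ 0.5432 -0.4139  0.2764] q [-0.67  0.37  1.38 -0.39  1.3  -0.19] F [-1.1  0.6 -2.4] M [ 0.43 -0.2  -0.01] open 0.27 grip 60.4
[0.477 0.374 0.187]
shift [ 0.6824 -0.3619 -0.1896] rot [ -8.89  -0.37 -22.18] rows 19.1
[[ 0.354  0.925 -0.14 ]
 [ 0.853 -0.381 -0.357]
 [-0.383  0.007 -0.924]]
barrel px in scoop 831
```

Request:
servo_tool(
  series="1 0.01 -0.005 -0.003 0 0 0;1 0.028 -0.015 -0.01 -0.4 0 -0.9;1 0.055 -0.03 -0.019 -0.7 0 -1.8;1 0.083 -0.045 -0.029 -1.1 0 -2.8;1 0.111 -0.06 -0.039 -1.5 0 -3.7;1 0.139 -0.076 -0.048 -1.9 0 -4.6;1 0.167 -0.091 -0.058 -2.2 0 -5.6;1 0.195 -0.106 -0.068 -2.6 0 -6.5;1 0.223 -0.121 -0.077 -3 0 -7.4;1 0.251 -0.136 -0.087 -3.4 -0.1 -8.4;1 0.279 -0.152 -0.097 -3.7 -0.1 -9.3;1 0.307 -0.167 -0.107 -4.1 -0.1 -10.2",
)

```text
time_s: 14.13
eef_pos: [0.5099, -0.0469, 0.2525]
eef_rot: [0.123, 0.758, 0.622, -0.153]
wrist_force: [-0.0, 0.0, -4.4]
opening: 0.27
grasp_force: 60.4
```

```bash
python3 - <<'E'
from carry import *
p,M=lip(.480,.255,.16,-23); print(np.round(p,3)); plan(p,M)
E
```

```text
t 14.13 pos [ 0.5099 -0.0469  0.2525] q [-0.1   0.12  1.73 -0.4   1.35  0.2 ] F [-0.   0.  -4.4] M [ 0.45 -0.11  0.03] open 0.27 grip 60.4
[0.477 0.374 0.232]
shift [ 0.3826 -0.1147 -0.1373] rot [ -5.1   -0.39 -11.73] rows 10.1
```

Request:
servo_tool(
  series="1 0.027 -0.008 -0.01 -0.4 0 -0.8;1 0.057 -0.017 -0.021 -0.8 0 -1.8;1 0.092 -0.028 -0.033 -1.2 0 -2.8;1 0.126 -0.038 -0.045 -1.7 0 -3.9;1 0.161 -0.048 -0.058 -2.1 0 -4.9;1 0.195 -0.058 -0.07 -2.6 0 -6;1 0.23 -0.069 -0.082 -3 0 -7;1 0.264 -0.079 -0.095 -3.5 -0.2 -8;1 0.298 -0.089 -0.107 -4 -0.3 -9.1;1 0.333 -0.1 -0.119 -4.4 -0.3 -10.2;1 0.363 -0.109 -0.13 -4.8 -0.4 -11.1;1 0.38 -0.114 -0.136 -5.1 -0.4 -11.7",
)

```text
time_s: 15.13
eef_pos: [0.4769, 0.3718, 0.2311]
eef_rot: [0.144, 0.683, 0.703, -0.139]
wrist_force: [0.4, -0.3, -3.6]
opening: 0.27
grasp_force: 60.4
```

```bash
python3 - <<'E'
from carry import *
o=ctrl.get_obs()
ref=None
for y,z,t in((.255,.115,-23),(.255,.10,-15),(.255,.085,-6),(.255,.075,0),(.255,.07,8),(.255,.067,16),(.255,.065,30),(.255,.065,50)):
    p,M=lip(.480,y,z,t); print(t,np.round(p,3)); plan(p,M)
# tray & sleeve check
im,w=cloud("side"); X,Y,Z=w[...,0],w[...,1],w[...,2]
m=(Z>.047)&(Z<.057)&(X<.54)&(X>.36)&(abs(Y-.236)<.085); print("rim",np.percentile(X[m],[2,5,50]),np.percentile(Y[m],[3,97]))
im,w=cloud("wrist"); X,Y,Z=w[...,0],w[...,1],w[...,2]; save("w4.png",im)
m=(Z>.047)&(Z<.057)&(X<.54)&(X>.36)&(abs(Y-.236)<.085); print("rim w",m.sum(),cv2.minAreaRect(np.ascontiguousarray(w[m][:,:2].astype(np.float32))) if m.sum()>10 else 0)
E
```

```text
t 15.13 pos [0.4769 0.3718 0.2311] q [ 0.63  0.45  1.36 -0.33  1.56  0.64] F [ 0.4 -0.3 -3.6] M [ 0.43 -0.02 -0.  ] open 0.27 grip 60.4
-23 [0.477 0.374 0.187]
shift [0.0189 0.     0.0395] rot [0.08 0.11 0.12] rows 1.0
-15 [0.477 0.362 0.188]
shift [0.0083 0.     0.0431] rot [0.08 8.11 0.12] rows 1.1
-6 [0.478 0.347 0.189]
shift [-0.0059 -0.      0.0484] rot [ 0.07 17.11  0.13] rows 2.4
0 [0.478 0.336 0.188]
shift [-0.016  -0.0001  0.0537] rot [ 0.06 23.11  0.13] rows 3.2
8 [0.478 0.319 0.193]
shift [-0.0333 -0.0001  0.0554] rot [ 0.05 31.11  0.14] rows 4.3
16 [0.479 0.302 0.198]
shift [-0.0515 -0.0001  0.058 ] rot [ 0.04 39.11  0.14] rows 5.5
30 [0.48  0.269 0.203]
shift [-0.084  -0.0002  0.066 ] rot [2.000e-02 5.311e+01 1.500e-01] rows 7.4
50 [0.481 0.221 0.2  ]
shift [-0.1269 -0.0003  0.0883] rot [-0.   73.11  0.16] rows 10.2
rim [0.37979259 0.37990595 0.38497194] [0.23180622 0.23987327]
rim w 0 0
```

View pics/w4.png

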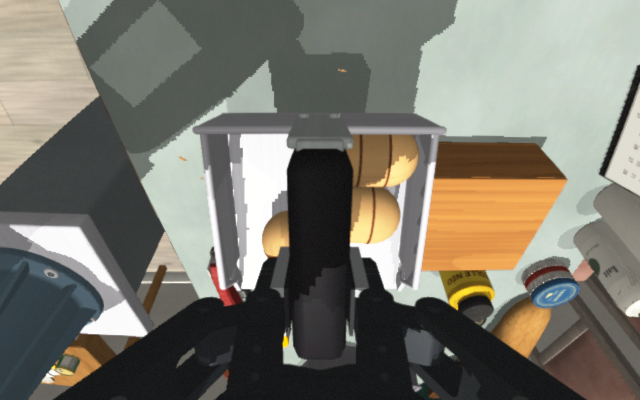

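The wrist view shows the barrels in the scoop at (385,160), (370,215), (280,235), with the scoop lined up beside the sleeve (435-560,200).

Request:
servo_tool(
  series="1 0.010 0 0.02 0 0 0;1 0.019 0 0.039 0 0 0;1 0.0115 0 0.042 0 5.5 0;1 0.003 0 0.045 0 11 0;1 -0.0055 0 0.048 0 17 0;1 -0.016 0 0.0537 0 23 0;1 -0.0245 0 0.0545 0 27 0;1 -0.0333 0 0.0554 0 31 0;1 -0.042 0 0.0567 0 35 0;1 -0.0515 0 0.058 0 39 0;1 -0.0515 0 0.058 0 39 0;1 -0.0515 0 0.058 0 39 0",
)

```text
time_s: 16.23
eef_pos: [0.4806, 0.2963, 0.1996]
eef_rot: [-0.098, 0.693, 0.708, 0.097]
wrist_force: [-0.2, 0.4, -2.0]
opening: 0.269
grasp_force: 60.5
```

```bash
cat > look.py <<'E'
from carry import *
for n in("scene","side"):
    im,w=cloud(n); np.savez("last_%s.npz"%n,im=im,w=w)
    Z=w[...,2]; hsv=cv2.cvtColor(im,cv2.COLOR_RGB2HSV)
    m=(abs(w[...,0]-.48)<.066)&(abs(w[...,1]-.235)<.055)&(Z>.012)&(Z<.12)&(hsv[...,0]<25)&(hsv[...,1]>60)&(hsv[...,2]>40)
    k,l,s,c=cv2.connectedComponentsWithStats(m.astype(np.uint8))
    for i in range(1,k):
        if s[i,4]>25: print(n,s[i,4],np.round(c[i]),np.round(np.median(w[l==i],0),3),np.round(np.percentile(Z[l==i],[50,97]),3))
E
python3 look.py; python3 - <<'E'
from carry import *
for y,z,t in((.255,.066,16),(.255,.066,30),(.255,.066,40),(.255,.068,50)):
    p,M=lip(.480,y,z,t); plan(p,M)
E
```

```text
t 16.23 pos [0.4806 0.2963 0.1996] q [0.2  0.15 1.79 0.3  1.17 0.06] F [-0.2  0.4 -2. ] M [-0.29 -0.   -0.01] open 0.269 grip 60.5
scene 198 [208. 177.] [0.431 0.239 0.097] [0.097 0.111]
scene 251 [235. 179.] [0.502 0.203 0.069] [0.069 0.084]
side 400 [344. 276.] [0.515 0.217 0.073] [0.073 0.088]
side 261 [376. 278.] [0.439 0.262 0.1  ] [0.1  0.11]
t 16.33 pos [0.4809 0.2981 0.2003] q [0.2  0.15 1.79 0.3  1.17 0.06] F [ 0.2 -0.2 -2.7] M [-0.27  0.    0.02] open 0.269 grip 60.5
shift [ 0.0026 -0.002   0.0042] rot [ 0.18  0.18 -0.06] rows 0.1
shift [-0.0272 -0.0019 -0.012 ] rot [ 0.19 14.18 -0.04] rows 2.0
shift [-0.0505 -0.0019 -0.0188] rot [ 1.900e-01  2.418e+01 -2.000e-02] rows 3.4
shift [-0.074  -0.0018 -0.0235] rot [ 2.000e-01  3.418e+01 -1.000e-02] rows 4.8
```

Request:
servo_tool(
  series="1 0 -0.001 0 0 0 0;1 0 -0.001 0 0 0 0;1 -0.007 -0.001 -0.003 0 4 0;1 -0.014 -0.001 -0.006 0 8 0;1 -0.027 -0.001 -0.012 0 14 0;1 -0.039 -0.001 -0.0155 0 19 0;1 -0.05 -0.001 -0.019 0 24 0;1 -0.05 -0.001 -0.019 0 24 0;1 -0.05 -0.001 -0.019 0 24 0",
)

```text
time_s: 17.08
eef_pos: [0.4819, 0.2441, 0.2047]
eef_rot: [-0.243, 0.657, 0.672, 0.239]
wrist_force: [-0.1, 0.4, -2.3]
opening: 0.271
grasp_force: 60.6
```

```bash
python3 look.py
```

```text
t 17.08 pos [0.4819 0.2441 0.2047] q [-0.13  0.14  1.92  0.72  1.29 -0.43] F [-0.1  0.4 -2.3] M [-0.64 -0.02 -0.04] open 0.271 grip 60.6
scene 346 [226. 185.] [0.492 0.243 0.043] [0.043 0.05 ]
side 226 [345. 297.] [0.512 0.269 0.044] [0.044 0.05 ]
side 64 [374. 291.] [0.439 0.229 0.026] [0.026 0.033]
```

```bash
python3 - <<'E'
from carry import *
o=ctrl.get_obs(); p=np.array(o["eef_pos"]); M=Rq(o["eef_rot"])
plan(p+[0,.0,.1],M); r=plan(p+[0,.05,.1],Rd(1.5,0)); plan([.5753,.012,.25],Rd(-21),r)
E
```

```text
t 17.18 pos [0.4818 0.2456 0.2056] q [-0.13  0.14  1.92  0.72  1.29 -0.43] F [-0.1 -0.4 -1.9] M [-0.6   0.   -0.01] open 0.269 grip 60.6
shift [ 0.064   0.0004 -0.0768] rot [0. 0. 0.] rows 2.4
shift [ 0.1024  0.0017 -0.0448] rot [  0.25 -39.82   0.05] rows 5.6
shift [-0.2859  0.086   0.0556] rot [ 0.   0.  22.5] rows 7.3
```

Request:
servo_tool(
  series="1 0.025 0 -0.03 0 0 0;1 0.05 0 -0.06 0 0 0;1 0.064 0 -0.077 0 0 0;1 0.071 0 -0.071 0 -7 0;1 0.079 0 -0.064 0 -14 0;1 0.087 0 -0.058 0 -21 0;1 0.094 0 -0.052 0 -28 0;1 0.1 0 -0.047 0 -35 0;1 0.102 0.002 -0.045 0.2 -39.8 0;1 0.102 0.002 -0.045 0.2 -39.8 0;1 0.102 0.002 -0.045 0.2 -39.8 0",
)

```text
time_s: 18.1
eef_pos: [0.4809, 0.2973, 0.3056]
eef_rot: [-0.001, 0.696, 0.718, 0.002]
wrist_force: [-0.9, -0.1, -2.7]
opening: 0.268
grasp_force: 60.5
```

```bash
python3 look.py; python3 - <<'E'
from h import *
plan([.5753,.012,.25],Rd(-21))
d=np.load("last_scene.npz");e=np.load("last_side.npz")
A=cv2.resize(d["im"][140:215,195:300],None,fx=5,fy=5,interpolation=3);B=cv2.resize(e["im"][255:330,280:385],None,fx=5,fy=5,interpolation=3)
save("z.png",cv2.resize(np.vstack([A,B]),None,fx=.75,fy=.75))
E
```

```text
t 18.1 pos [0.4809 0.2973 0.3056] q [0.34 0.12 1.58 0.   1.44 0.31] F [-0.9 -0.1 -2.7] M [-0.04  0.01  0.01] open 0.268 grip 60.5
scene 303 [226. 188.] [0.481 0.223 0.042] [0.042 0.05 ]
side 814 [359. 288.] [0.483 0.226 0.04 ] [0.04 0.05]
shift [-0.2855  0.0861  0.0543] rot [-1.000e-02 -2.100e-01  2.255e+01] rows 7.3
```

Request:
servo_tool(
  series="1 -0.032 0.01 0.006 0 0 2.5;1 -0.064 0.019 0.012 0 0 5;1 -0.096 0.029 0.018 0 0 7.5;1 -0.128 0.038 0.024 0 0 10;1 -0.16 0.048 0.03 0 0 12.5;1 -0.192 0.058 0.036 0 0 15;1 -0.224 0.067 0.043 0 0 17.5;1 -0.255 0.077 0.049 0 0 20;1 -0.28 0.085 0.053 0 0 22.5;1 -0.286 0.086 0.054 0 0 22.5;1 -0.286 0.086 0.054 0 0 22.5",
)

```text
time_s: 19.12
eef_pos: [0.5752, 0.0077, 0.2503]
eef_rot: [-0.001, 0.826, 0.564, 0.001]
wrist_force: [-0.1, 0.8, -2.2]
opening: 0.276
grasp_force: 60.5
```

```bash
python3 - <<'E'
from h import *
st(); plan([.5753,.012,.118],Rd(-21)); 
for n in("scene","side"):
    im,w=cloud(n); X,Y,Z=w[...,0],w[...,1],w[...,2]
    m=(abs(X-.57)<.09)&(abs(Y-.005)<.09)&(Z>.004)&(Z<.09); print("obstacle px",n,m.sum())
E
```

```text
t 19.12 pos [0.5752 0.0077 0.2503] q [-0.19  0.19  1.61  0.    1.34  0.18] F [-0.1  0.8 -2.2] M [-0.05  0.06 -0.04] open 0.276 grip 60.5
shift [ 0.0037 -0.0014  0.1323] rot [-0.05 -0.17 -0.31] rows 3.2
obstacle px scene 4
obstacle px side 157
```

Request:
servo_tool(
  series="1 0.004 0 0.03 0 0 0;1 0.004 0 0.06 0 0 0;1 0.004 0 0.09 0 0 0;1 0.004 0 0.112 0 0 0;1 0.004 0 0.125 0 0 0;1 0.004 0 0.13 0 0 0;1 0.004 0 0.133 0 0 0;1 0.004 0 0.133 0 0 0",
)

```text
time_s: 19.88
eef_pos: [0.5778, 0.0151, 0.1192]
eef_rot: [-0.0, 0.824, 0.567, 0.002]
wrist_force: [0.2, -0.1, -1.9]
opening: 0.271
grasp_force: 60.6
```

Request:
servo_tool(
  series="1 0 0 0.002 0 0 0;1 0 0 0.004 0 0 0;1 0 0 0.005 0 0 0;1 0 0 0.006 0 0 0;1 0 0 0.006 0 0 0",
)

```text
time_s: 20.3
eef_pos: [0.5804, 0.016, 0.1164]
eef_rot: [0.001, 0.824, 0.566, 0.005]
wrist_force: [-0.8, 8.2, 13.7]
opening: 0.271
grasp_force: 63.2
```

Request:
servo_tool(
  series="1 0 0 -0.001 0 0 0;-1 0 0 -0.001 0 0 0;-1 0 0 -0.001 0 0 0;-1 0 0 -0.001 0 0 0;-1 0 0 -0.001 0 0 0;-1 0 0 -0.001 0 0 0;-1 0 0 -0.03 0 0 0;-1 0 0 -0.07 0 0 0;-1 0 0 -0.11 0 0 0;-1 0 0 -0.13 0 0 0;-1 0 0 -0.13 0 0 0",
)

```text
time_s: 21.22
eef_pos: [0.58, 0.0139, 0.2482]
eef_rot: [0.003, 0.824, 0.566, 0.005]
wrist_force: [-0.1, -0.1, 0.2]
opening: 1.002
grasp_force: 0.0
```

```bash
python3 - <<'E'
from h import *
st(); im,w=cloud("wrist"); X,Y,Z=w[...,0],w[...,1],w[...,2]
m=(Z>.105)&(Z<.13)&(abs(X-.578)<.07)&(abs(Y-.02)<.08)
print(m.sum(),cv2.minAreaRect(np.ascontiguousarray(w[m][:,:2].astype(np.float32))),np.percentile(Z[m],[3,50,97]))
P=w[m]; A=np.c_[P[:,:2]-P[:,:2].mean(0),np.ones(m.sum())]; print("slopes",np.linalg.lstsq(A,P[:,2],rcond=None)[0])
plan([.36,.232,.2],Rd(91.5)); plan([.43,.232,.25],Rd(91.5))
E
```

```text
t 21.22 pos [0.58   0.0139 0.2482] q [-0.18  0.19  1.61  0.    1.33  0.18] F [-0.1 -0.1  0.2] M [-0.   -0.01  0.05] open 1.002 grip 0.0
3560 ((0.5860437750816345, 0.03181183338165283), (0.09461245685815811, 0.024041611701250076), 68.81140899658203) [0.1124394  0.11737084 0.11898196]
slopes [-0.00511021 -0.00669479  0.11692435]
shift [ 0.1248 -0.2825  0.0437] rot [   0.42    0.2  -112.53] rows 15.7
shift [ 0.1501 -0.2169 -0.0058] rot [   0.42    0.2  -112.53] rows 15.7
```

```bash
python3 - <<'E'
from h import *
plan([.385,.233,.2],Rd(91.5))
E
```

```text
shift [ 0.1347 -0.2596  0.0439] rot [   0.42    0.2  -112.53] rows 15.7
```

Request:
servo_tool(
  series="-1 0.02 -0.025 0 0 0 -7.1;-1 0.04 -0.05 0 0 0 -14.2;-1 0.06 -0.08 0 0 0 -21.3;-1 0.08 -0.11 0 0 0 -28.4;-1 0.1 -0.14 0 0 0 -35.5;-1 0.11 -0.17 0 0 0 -42.6;-1 0.12 -0.2 0 0 0 -49.7;-1 0.125 -0.23 0 0 0 -56.8;-1 0.13 -0.255 0 0 0 -63.9;-1 0.13 -0.26 0 0 0 -71;-1 0.13 -0.26 0 0 0 -78.1;-1 0.13 -0.26 0 0 0 -85.2",
)

```text
time_s: 22.27
eef_pos: [0.3792, 0.2292, 0.2403]
eef_rot: [-0.001, 0.22, 0.976, 0.0]
wrist_force: [-0.6, -0.1, 0.6]
opening: 0.999
grasp_force: 0.0
```

```bash
python3 - <<'E'
from h import *
st(); plan([.385,.233,.2],Rd(91.5))
E
```

```text
t 22.27 pos [0.3792 0.2292 0.2403] q [ 0.27 -0.11  1.94  0.    1.31 -0.85] F [-0.6 -0.1  0.6] M [ 0.01  0.01 -0.  ] open 0.999 grip 0.0
shift [-0.0037  0.0059  0.0403] rot [  0.05  -0.15 -26.9 ] rows 3.8
```

Request:
servo_tool(
  series="-1 0 0.003 0.02 0 0 -7;-1 -0.002 0.006 0.03 0 0 -14;-1 -0.004 0.006 0.035 0 0 -21;-1 -0.004 0.006 0.04 0 0 -27;-1 -0.004 0.006 0.04 0 0 -27;-1 -0.004 0.006 0.04 0 0 -27",
)

```text
time_s: 22.77
eef_pos: [0.3861, 0.2325, 0.2006]
eef_rot: [-0.001, -0.009, 1.0, 0.001]
wrist_force: [-0.1, 0.6, 0.1]
opening: 1.003
grasp_force: 0.0
```

```bash
python3 - <<'E'
from h import *
st(); im,w=cloud("wrist"); X,Y,Z=w[...,0],w[...,1],w[...,2]; save("w5.png",im)
m=(Z>.025)&(Z<.051)&(X<.400)&(X>.34)&(abs(Y-.233)<.03)
print("knob",m.sum(),np.round(np.percentile(w[m],[2,50,98],axis=0),4))
m=(Z>.049)&(Z<.058)&(X<.43)&(X>.38)&(abs(Y-.235)<.09)
print("panel",m.sum(),np.round(np.percentile(w[m],[2,50,98],axis=0),4))
plan([.383,.233,.042],Rd(91.5))
E
```

```text
t 22.77 pos [0.3861 0.2325 0.2006] q [ 0.28 -0.04  1.96  0.    1.22 -1.31] F [-0.1  0.6  0.1] M [-0.02  0.    0.  ] open 1.003 grip 0.0
knob 567 [[0.3748 0.2244 0.0343]
 [0.3831 0.2344 0.0431]
 [0.3989 0.244  0.0468]]
panel 1365 [[0.4016 0.1729 0.0493]
 [0.4058 0.2357 0.0526]
 [0.428  0.2965 0.0541]]
shift [3.300e-03 1.000e-04 1.592e-01] rot [ 0.1  -0.07 -0.52] rows 3.8
```

View pics/w5.png

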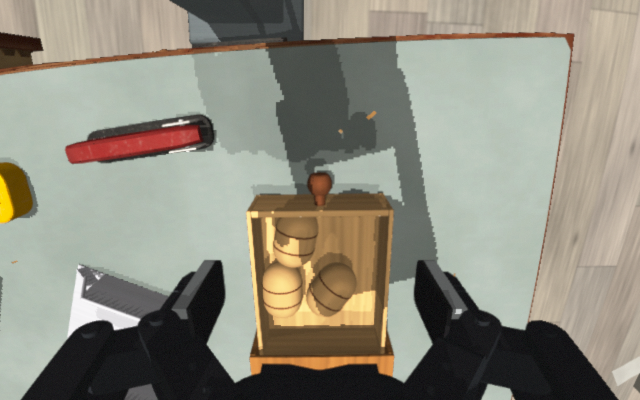

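The wrist view shows three barrels lying in one layer in the tray at (295,240), (283,290), (333,288), and the knob at (320,185). Now I close the tray by its knob.

Request:
servo_tool(
  series="-1 0.003 0.001 0.04 0 0 0;-1 0.003 0.001 0.08 0 0 0;-1 0.003 0.001 0.12 0 0 0;-1 0.003 0.001 0.155 0 0 0;-1 0.003 0.001 0.158 0 0 0;1 0.003 0.001 0.158 0 0 0;1 0.003 0.001 0.158 0 0 0;1 0.003 0.001 0.158 0 0 0;1 0.003 0.001 0.158 0 0 0;1 0.003 0.001 0.158 0 0 0;1 0.003 0.001 0.158 0 0 0;1 0.003 0.001 0.158 0 0 0",
)

```text
time_s: 23.82
eef_pos: [0.3861, 0.233, 0.0463]
eef_rot: [0.002, -0.011, 1.0, -0.0]
wrist_force: [-0.5, -11.2, 13.3]
opening: 0.216
grasp_force: 58.3
```

```bash
python3 - <<'E'
from h import *
o=st(); p=np.array(o["eef_pos"]); plan(p+.145*np.array([np.cos(.027),np.sin(.027),0]),Rq(o["eef_rot"]))
E
```

```text
t 23.82 pos [0.3861 0.233  0.0463] q [ 0.28  0.23  2.05 -0.    0.86 -1.31] F [ -0.5 -11.2  13.3] M [-1.91  0.15  0.01] open 0.216 grip 58.3
shift [-0.145   0.0007  0.0006] rot [0. 0. 0.] rows 3.5
```

Request:
servo_tool(
  series="1 -0.012 0 0 0 0 0;1 -0.026 0 0 0 0 0;1 -0.04 0 0 0 0 0;1 -0.054 0 0 0 0 0;1 -0.068 0 0 0 0 0;1 -0.082 0 0 0 0 0;1 -0.096 0 0 0 0 0;1 -0.11 0 0 0 0 0;1 -0.122 0 0 0 0 0;1 -0.132 0 0 0 0 0;1 -0.139 0.001 0 0 0 0;1 -0.142 0.001 0 0 0 0",
)

```text
time_s: 24.82
eef_pos: [0.5286, 0.2372, 0.0465]
eef_rot: [0.002, -0.01, 1.0, 0.0]
wrist_force: [-1.1, -5.7, 9.4]
opening: 0.214
grasp_force: 59.1
```

Request:
servo_tool(
  series="1 -0.002 0 0 0 0 0;1 -0.004 0 0 0 0 0;1 -0.005 0 0 0 0 0;1 -0.005 0 0 0 0 0",
)

```text
time_s: 25.15
eef_pos: [0.5309, 0.2372, 0.0464]
eef_rot: [-0.0, -0.01, 1.0, 0.0]
wrist_force: [-8.2, -6.2, 13.7]
opening: 0.214
grasp_force: 59.6
```

Request:
servo_tool(
  series="1 -0.002 0 0 0 0 0;1 -0.003 0 0 0 0 0;1 -0.003 0 0 0 0 0",
)

```text
time_s: 25.4
eef_pos: [0.531, 0.2373, 0.0462]
eef_rot: [-0.003, -0.011, 1.0, -0.0]
wrist_force: [-18.4, -6.4, 23.6]
opening: 0.218
grasp_force: 60.4
```

```bash
python3 - <<'E'
from h import *
st(); im,w=cloud("side"); X,Y,Z=w[...,0],w[...,1],w[...,2]
for y in(.19,.28):
  m=(abs(Y-y)<.02)&(Z>.02)&(Z<.05)&(X>.5)&(X<.57); k=(abs(Y-y)<.02)&(Z>.063)&(Z<.07)&(X>.5)&(X<.6)
  print(m.sum(),np.percentile(X[m],[2,50]) if m.sum() else 0, np.percentile(X[k],[1,3]))
E
```

```text
t 25.4 pos [0.531  0.2373 0.0462] q [ 0.22  0.47  1.71  0.    0.97 -1.38] F [-18.4  -6.4  23.6] M [-1.28  3.01  0.03] open 0.218 grip 60.4
0 0 [0.55329598 0.55360164]
5 [0.52733041 0.53452952] [0.54807656 0.54860036]
```

Stopped hard: shut. Release and rise clear.

Request:
servo_tool(
  series="1 0.002 0 0 0 0 0;-1 0.002 0 0 0 0 0;-1 0.002 0 0 0 0 0;-1 0.002 0 0 0 0 0;-1 0.002 0 0 0 0 0;-1 0.002 0 0 0 0 0;-1 0.002 0 -0.03 0 0 0;-1 0.002 0 -0.07 0 0 0;-1 0.002 0 -0.11 0 0 0;-1 0.04 0 -0.15 0 0 0;-1 0.08 0 -0.18 0 0 0;-1 0.08 0 -0.18 0 0 0",
)

```text
time_s: 26.45
eef_pos: [0.4529, 0.2366, 0.2274]
eef_rot: [0.002, -0.01, 1.0, 0.002]
wrist_force: [0.0, 0.5, -0.1]
opening: 1.001
grasp_force: 0.0
```

```bash
python3 - <<'E'
from h import *
st(); im,w=cloud("wrist"); X,Y,Z=w[...,0],w[...,1],w[...,2]
m=(Z>.025)&(Z<.05)&(X<.546)&(X>.49)&(abs(Y-.235)<.03); print("knob",m.sum(),np.round(np.percentile(w[m],[2,50,98],axis=0),4))
m=(Z>.047)&(Z<.055)&(X<.56)&(X>.47)&(abs(Y-.238)<.055); print("panel top",m.sum(),np.round(np.percentile(X[m],[2,50]),4) if m.sum() else 0)
m=(Z>.062)&(Z<.07)&(abs(Y-.238)<.055)&(X>.5); print("sleeve top edge",np.round(np.percentile(X[m],[0.5,2]),4) if m.sum() else 0)
d=np.load("s.npz")
a,wa=cloud("scene")
for n,(x,y,r,zl,zh) in {"glue":(.69,.113,.045,.07,.09),"tape":(.4,-.105,.05,.02,.035)}.items():
  for W in(d["W"],wa):
    m=(np.hypot(W[...,0]-x,W[...,1]-y)<r)&(W[...,2]>zl)&(W[...,2]<zh); print(n,m.sum(),np.round(np.median(W[m],0),4))
im,w=cloud("side"); q=inbin(w); hsv=cv2.cvtColor(im,cv2.COLOR_RGB2HSV)
m=(hsv[...,0]>8)&(hsv[...,0]<25)&(hsv[...,1]>60)&(abs(q[...,0])<.1)&(abs(q[...,1])<.17)&(w[...,2]>.012); k,l,s,c=cv2.connectedComponentsWithStats(m.astype(np.uint8)); print("bin barrels",s[1:,4])
E
```

```text
t 26.45 pos [0.4529 0.2366 0.2274] q [ 0.25  0.06  1.8   0.    1.28 -1.35] F [ 0.   0.5 -0.1] M [-0.   -0.08 -0.04] open 1.001 grip 0.0
knob 432 [[0.5195 0.2292 0.0318]
 [0.5262 0.2387 0.0424]
 [0.545  0.2479 0.0469]]
panel top 870 [0.5463 0.5495]
sleeve top edge [0.5473 0.5486]
glue 119 [0.6893 0.0949 0.0834]
glue 119 [0.6899 0.096  0.0832]
tape 323 [ 0.4028 -0.1049  0.026 ]
tape 322 [ 0.4029 -0.1049  0.0261]
bin barrels [60]
```

```bash
python3 -c "
from bench import ctrl
print(ctrl.hand_in())"
```

```text
the job is handed in; nothing more can be done
None
```

I handed the job in at about 26.5 s of the 72 s allowed: three barrels are in the shut tray, the scoop stands flat on the counter about 11 mm from its starting place, and two barrels were left in the bin, though my last check made out only one group of barrel pixels there.

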